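Pin the die block in the pump jig and clamp it three ratchet clicks

TASK

Locate the die block in the pump jig: take the jig pin with the tall knurled head out of the wooden rack and put it through the large bronze bush of the jig plate into the block below, right home on its collar, and let go of it. Then take the black handle of the jig's ratchet lever, pull it towards the front of the jig by exactly three clicks and finish while still holding the handle at the third click: the lever springs back if let go, and a fourth click would mark the block. Leave everything else lying where it is.

Things in the scene. Friction and masses are not known exactly. Their poses are not given: they have to be found in the camera images.
- pin_rack: oak block fixed to the granite, 160 x 60 x 62 mm high, with a row of three 16 mm holes, 57 mm deep, at x = -50, 0, +50 mm, y = 0 of its frame. Origin at the centre of its underside, z up. The jig pin and two punches hang in the holes, in any order, collar or head resting on the block's top. There is room for fingers beside the row, along the rack's y axis.
- jig_pin: steel pin, about 150 g, hanging in a rack hole, the tallest of the three. Origin on its axis at the underside of the collar, z up. Above it: collar 26 mm wide, 4 mm thick, then a dark knurled head 22 mm wide up to 40 mm (grip it at about 26 mm). Below it: shank 12 mm wide, 54 mm long, the last 8 mm tapering to a 6 mm nose.
- punch1: hardened steel die punch hanging in the rack: only its flat head, 21 mm diameter and 7 mm high, shows above the wood. Origin on its axis at the head's underside. Leave it there.
- punch2: second, slightly thicker die punch hanging in the rack, with the same flat head 21 mm diameter, 7 mm high, origin likewise. Leave it there.
- jig: base of the pump jig, grey cast iron fixed to the granite, foot 130 mm (x) by 180 mm (y). Origin at the centre of its underside, z up; x points from front to rear, the front facing the robot, turned by up to 0.3 rad. A steel die block 70 x 72 x 36 mm sits fast in it, top 54 mm above the granite, with a 14 mm through hole straight below the large bush.
- jig_plate: jig plate over the block, dark steel, 90 mm (x) by 186 mm (y) by 16 mm, on two posts with 9 mm high nuts at y = +-72 mm. Origin at the centre of its underside, 67 mm above the granite at rest, 13 mm above the block; top at 83 mm. It comes down 3.1 mm with each click of the lever. It holds one large bronze bush and three small ones.
- bush_mouth (a point): centre of the upper rim of the large bronze bush (the three other bushes are small); 87 mm above the granite at rest, at x = 12, y = 14 mm of the jig. Bush head 25 mm wide, 4 mm above the plate; bore 13.4 mm, 20 mm long. The pin is home when its collar rests on this rim, its nose then 21 mm inside the block. The point moves down with the plate; axes as the jig.
- jig_lever (a joint): turn of the ratchet lever, rad: 0 at rest, growing as the handle is pulled to the jig's front (-x). The clicks are 0.314 rad (18 degrees) apart, a spring roller dropping into a notch at 0.314, 0.628, 0.942 (the third) and 1.257, with crests midway. It does not lock: a return spring pulls the lever back all the way to rest.
- ratchet_wheel (a point): middle of the 20-lobe wheel on the lever shaft, with its spring roller behind it (x = 0, y = -100, z = 36 mm of the jig). Felt at the handle: leaving a notch the pull climbs from 6 or 7 N to 9 to 13 N a quarter of the way to the next, then slackens to 2 to 6 N as the roller drops over the crest towards the next notch: that is the click. Resting in the third notch takes about 8 N.
- lever_axis (a point): point on the lever's axis of turn, in the plane of the handle's middle, right of the jig (x = 0, y = -151, z = 36 mm of the jig). The axis runs along the jig's y. The handle's middle moves in the vertical plane through this point on a circle of 115 mm radius: at lever value q it stands 115 sin(0.384 - q) mm along the jig's x and 115 cos(0.384 - q) mm above the point.
- lever_grip: black cylindrical handle, 22 mm diameter, 50 mm long, at the end of the lever; it lies level along the jig's y and spins freely on its own spindle, so it need not turn in the fingers. Origin at its middle, 143 mm above the granite at rest: carry things over it. Grip it across, fingers closing along the jig's x; the lever's 12 mm rod runs down from its inner end, 33 mm nearer to the jig than the origin.
- caliper: silver digital caliper, 230 mm long, lying flat behind the jig, 15 mm high at the display. Origin under the middle of its beam, x along the beam. Leave it alone.
- micrometer: chrome micrometer, about 130 x 45 mm, 16 mm high, lying flat in front, to the right of the jig. Origin on the granite at the inner end of its sleeve, x along its spindle. Leave it alone.
- ring_gauge: dark steel ring gauge, 64 mm outside, 28 mm bore, 22 mm high, lying on the granite left of the jig. Origin at the centre of its underside. Leave it alone.
- square: engineer's square lying flat, stock 20 x 75 x 16 mm, blade 100 mm long; origin under the stock's middle, x along the blade. Leave it alone.
- instrument_box: shut green steel instrument box with a spring latch on its front, 150 mm (x) by 220 mm (y), 75 mm high, its wire handle reaching to 94 mm; heavy, stays put. Origin at the centre of its underside. Leave it alone.
Not all that is in view belongs to the job. Several things have the shape of the jig_pin; the one meant has the colours described above.

How it is judged:
By the outcome, as a careful person would: the job done as asked, in the order asked, and still so for the second after the job is handed in, while the arm keeps its last pose, push and grip.
It also fails if it takes over 69 s, if anything falls off the work surface, if the arm or the gripper's body presses on something with over 40 N, if the wrist force passes 120 N, or if a joint passes its speed limit or range.

ROBOT

A 6-joint arm with a two-finger parallel gripper is mounted at the origin on the work surface. World frame = base frame: x ahead of the robot, y to its left, z up, the work surface at z = 0. Lengths are in mm, angles in rad, forces in N, time in s.
With the tool pointing down it reaches from about 275 to 750 mm from the base axis. Payload 10.2 kg.
Tool frame: the origin (TCP) lies midway between the tips of the shut fingers; the grasp point (between the pads) lies 19 mm behind it; z points along the fingers, y is the line along which they close (so a half turn about z gives the same grasp; the last joint's range is limited). The gripper opens to 85 mm and grips with 20 to 120 N. Pads are 22 mm wide; open, the fingers measure 114 mm over their backs; the gripper's body (76 mm by 85 mm) begins 54 mm behind the grasp point. The pads swing forward as they close: fully open they stand 13 mm farther back than shut.
Start: joints at [0.994, 0.313, 1.498, -0, 1.331, -0.223], TCP at [181.907, 492.485, 231.294] pointing down, gripper open.
Joint ranges: [-2.94, 2.94], [-0.97, 2.17], [0.19, 2.56], [-1.23, 4.37], [0.02, 3.11], [-2.88, 2.88]. Speed limits (rad/s): [2.39, 2.39, 3.01, 3.14, 3.14, 3.14].

INTERFACE

Orientations are given as a unit quaternion [w, x, y, z].
In Python, from rig import ctrl gives the robot as it stands.
- The arm moves only by the tool send_rows, never from a script. Its argument "targets" is a list of rows, each an object with "offset": the shift along the world's x, y, z in cm, a list of three; "spin": the turn about the world's z in rad. A call has 1 to 8 rows; each row is the pose to reach, as a shift and turn from the pose commanded when the call began; what a row does not reach only later rows make up. A row lasts 1/12 s, in which the tool goes at most 41.7 mm and 7.16 degrees, less where a joint would pass 70% of its speed; a pose out of reach is approached as far as the arm can. A call with a gripper value outside its range is refused whole. "grip" is the opening, from 0 (shut) to 1 (fully open), set as the call begins (left out, the last holds). The fingers move at their own pace and stop on an object; "squeeze" is the grip in N (left out, the last holds). Time passes only in rows, so rows that repeat a pose let the fingers close. It gives the time, the measured TCP pose, the force, the opening and the grip force at its end, in the units of the state.
- ctrl.sense(): the state, without advancing time (a new reading comes with each control period).
- ctrl.capture(name): name is "scene" or "top" or "wrist"; returns (picture, depth): 400x640x3 uint8, red, green, blue; 400x640 float32, mm along the optical axis (not along the pixel's ray), 0 where there is no reading.
- ctrl.calibration(name): a dict with "fx", "fy", "cx", "cy" (pixels), "view" (4x4, takes a point from world to camera coordinates); the wrist camera has in their place "mount" (4x4, takes a point from camera to tool coordinates, whose origin is the TCP and whose axes are the flange's). Camera axes: x right, y down, z forward; pixel columns grow to the right and rows downward; lengths in mm; the calibration is good to about 2 mm. The wrist camera is an equidistant fisheye: a pixel r from the principal point sees the ray r / f radians off the axis. A picture is of the moment at which its call begins: read the wrist's pose just before it. calibration takes no time and is no camera call.
- ctrl.finish_job(): hands the job in; it is judged then, once.
Trained networks look in the newest picture that a camera, given by its name, has taken for a name from the list of things; names that differ only in an ending like _2 or _b are one class to them, and where a whole thing is asked for, a point or a joint stands for the part that bears it (a point fixed in the world has none). Each returns a list of dicts, best first, with "conf" (0 to 1); they miss things now and then, are a little off and sometimes report something else, mostly with a low value. They report only what shows in the picture. A call takes as long as a camera call. They do not tell look-alikes from the thing itself.
- ctrl.search_frame(camera, query): "box" ([left, top, right, bottom] in pixels, round what is visible of it).
- ctrl.place_of(camera, query): "uv" ([column, row] in pixels: a listed point, or the origin of a listed thing).
The state is a dict: "time_s": time; "joints": joint angles; "dq": joint speeds; "tau": joint torques, N m; "eef_pos": TCP position; "ee_rot": TCP orientation; "force": force on the tool from outside, world axes, zero at the start; "wrist_torque": the same for the moment, N m; "grip_width": opening from 0.0 (shut) to 1.0 (fully open); "grip_force": force on a finger pad.
Only numpy, scipy, OpenCV 4.12 (cv2) and the standard library are available. Lean on these libraries where they do the work, as an engineer would, in place of code of your own. Each camera call takes 0.05 s, during which the arm holds its last target. There are 200 camera calls.

## Working session

There is one attempt and no reset: what is moved stays moved. The work goes in short steps, Python scripts to look and compute and a tool call to move; the robot and the scene stay as the last step left them, time stands still between calls to the robot, and variables do not carry over. Pictures are saved under pics/ and viewed, at most 10 in all, crops included, and the job is handed in when it is done.

Besides the shell and the picture viewer there is one more tool, called by a JSON object that holds its "fn" and its "kwargs", one argument or row to a line. send_rows: Moves the arm, as the interface text tells. Its arguments: {"type":"object","properties":{"targets":{"type":"array"},"grip":{"type":"number"},"squeeze":{"type":"number"}},"required":["targets"]}

```bash
mkdir -p pics; cat > h.py <<'E'
import numpy as np, cv2
from rig import ctrl
def ray_pt(cam,uv,z=None,depth=None):
    c=ctrl.calibration(cam); V=np.array(c["view"]); Vi=np.linalg.inv(V)
    d=np.array([(uv[0]-c["cx"])/c["fx"],(uv[1]-c["cy"])/c["fy"],1.])
    o=Vi[:3,3]; w=Vi[:3,:3]@d
    s=(z-o[2])/w[2] if depth is None else depth
    return o+s*w
def cloud(cam,D):
    c=ctrl.calibration(cam); Vi=np.linalg.inv(np.array(c["view"]))
    v,u=np.mgrid[:400,:640]
    P=np.stack([(u-c["cx"])/c["fx"]*D,(v-c["cy"])/c["fy"]*D,D],-1)
    return P@Vi[:3,:3].T+Vi[:3,3]
def save(n,I): cv2.imwrite("pics/"+n,cv2.cvtColor(I,cv2.COLOR_RGB2BGR))
E
python3 - <<'E'
from h import *
I,D=ctrl.capture("top"); save("top.png",I); np.save("topD.npy",D)
Z={"jig_pin":62,"pin_rack":0,"bush_mouth":87,"lever_grip":143,"jig":0,"jig_plate":67,"lever_axis":36,"ratchet_wheel":36,"punch1":62}
for q,z in Z.items():
    for r in ctrl.place_of("top",q)[:3]: print(q,round(r["conf"],2),np.round(r["uv"],1),np.round(ray_pt("top",r["uv"],z),1))
S,DS=ctrl.capture("scene"); save("scene.png",S); np.save("sceneD.npy",DS)
for q in Z:
    for r in ctrl.place_of("scene",q)[:3]: print("scene",q,round(r["conf"],2),np.round(r["uv"],1),np.round(ray_pt("scene",r["uv"],Z[q]),1))
print(ctrl.sense())
E
```

```text
jig_pin 0.53 [429.5 203.6] [ 557.4 -341.    62. ]
jig_pin 0.5 [462.  208.1] [ 542.1 -437.5   62. ]
jig_pin 0.42 [406.4 201.2] [ 565.9 -272.1   62. ]
pin_rack 0.7 [429.9 220.9] [ 513.2 -354.     0. ]
bush_mouth 0.68 [291.2 202.3] [564.1  72.7  87. ]
bush_mouth 0.3 [299.3 206.7] [550.6  49.   87. ]
lever_grip 0.44 [352.5 197.8] [ 564.4 -104.   143. ]
jig 0.89 [300.4 212.7] [545.8  48.3   0. ]
jig_plate 0.57 [297.  207.8] [550.6  56.5  67. ]
lever_axis 0.88 [343.5 218.8] [519.4 -83.4  36. ]
ratchet_wheel 0.91 [331.5 217. ] [525.5 -47.1  36. ]
punch1 0.62 [438.4 238.1] [ 453.3 -361.5   62. ]
punch1 0.61 [436.8 220. ] [ 507.5 -359.9   62. ]
scene jig_pin 0.62 [218.9 305.5] [ 563.7 -347.1   62. ]
scene jig_pin 0.46 [246.4 287.7] [ 573.6 -275.8   62. ]
scene pin_rack 0.81 [205.7 311. ] [ 511.  -353.4    0. ]
scene bush_mouth 0.67 [337.5 200.8] [561.5  72.2  87. ]
scene bush_mouth 0.53 [296.6 218.2] [523.7 -51.   87. ]
scene lever_grip 0.69 [293.5 217.3] [557.4 -97.1 143. ]
scene jig 0.95 [334.  224.4] [557.5  66.5  -0. ]
scene jig 0.24 [303.4 230.4] [507.3  -8.    0. ]
scene jig_plate 0.82 
[... 305 characters left out ...]
   62. ]
{'time_s': 1.0, 'joints': array([ 9.93598498e-01,  3.12876781e-01,  1.49770136e+00,  1.79770467e-05,
        1.33098499e+00, -2.23402456e-01]), 'dq': array([ 0.00014073,  0.00063646, -0.00014292,  0.00169856, -0.00080398,
        0.00029073]), 'tau': array([ 1.81734547e-03, -4.12172806e+01, -2.59896183e+01, -1.20817863e-04,
        6.35670112e-04,  1.79179688e-05]), 'eef_pos': array([181.90539866, 492.48886181, 231.30555096]), 'ee_rot': array([-2.28907443e-06,  1.75978627e-01,  9.84393987e-01,  1.69959143e-05]), 'force': array([-0.46797973, -0.1627106 ,  0.62071308]), 'wrist_torque': array([ 0.00433555,  0.03290938, -0.04520773]), 'grip_force': 0.0, 'grip_width': 0.9998605100358929}
```

View pics/top.png

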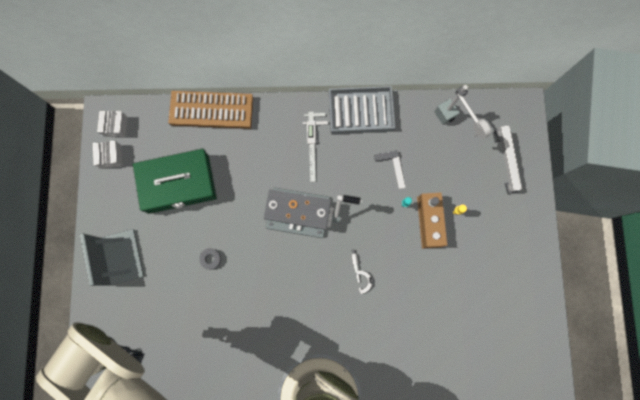

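View pics/scene.png

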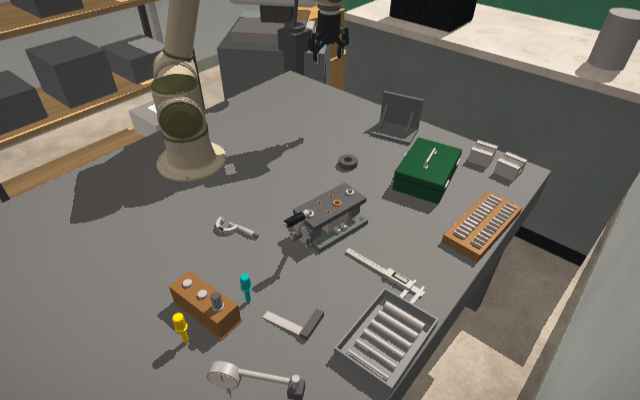

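The top view shows the rack at about (433,220), with the dark knurled pin in its far hole at (435,202). Teal and yellow look-alikes stand beside it, the jig is at (298,212), and the black handle is at (350,199). Next I refine the rack and plate from depth.

```bash
python3 - <<'E'
from h import *
for cam,f in (("top","topD.npy"),("scene","sceneD.npy")):
    P=cloud(cam,np.load(f)); X,Y,Z=P[...,0],P[...,1],P[...,2]
    def rect(n,m):
        r=cv2.minAreaRect(P[m][:,:2].astype(np.float32)); b=cv2.boxPoints(r)
        print(cam,n,m.sum(),np.round(r[0],1),np.round(r[1],1),round(r[2],1),"zmed",round(float(np.median(Z[m])),1))
    rect("rack",(abs(Z-62)<5)&(abs(X-510)<110)&(abs(Y+352)<55))
    rect("plate",(abs(Z-83)<5)&(abs(X-551)<80)&(abs(Y-57)<115))
    m=(Z>95)&(Z<112)&(abs(X-560)<60)&(abs(Y+345)<40)
    rect("pinhead",m)
    m=(Z>130)&(Z<165)&(abs(X-560)<60)&(abs(Y+100)<60); rect("handle",m)
    for n,x,y in(("teal",566,-272),("yellow",542,-437)):
        m=(Z>25)&(abs(X-x)<40)&(abs(Y-y)<30); rect(n,m); print(Z[m].max() if m.any() else 0)
E
```

```text
top rack 874 [ 511.1 -350.8] [160.8  62.4] 2.1 zmed 61.6
top plate 1627 [544.   47.4] [206.3  91.1] 79.5 zmed 82.7
top pinhead 45 [ 561.  -347.5] [19.7 21.2] 82.6 zmed 100.9
top handle 176 [561.3 -93.8] [68.7 22.4] 80.6 zmed 149.5
top teal 76 [ 563.1 -268.9] [23.4 20.9] 57.1 zmed 88.5
100.42964029938867
top yellow 84 [ 536.9 -429.1] [24.1 20.7] 69.8 zmed 88.1
100.26329418338787
scene rack 1413 [ 513.6 -352.5] [162.4  61.7] 2.0 zmed 60.7
scene plate 1422 [548.7  56. ] [188.   94.4] 79.5 zmed 81.6
scene pinhead 81 [ 564.4 -350.8] [19.5 21.3] 12.5 zmed 99.6
scene handle 231 [565.3 -96.1] [68.9 23.9] 86.7 zmed 148.3
scene teal 202 [ 568.9 -273.4] [24.7 20.8] 61.7 zmed 75.8
95.50559508772187
scene yellow 252 [ 541.9 -431.9] [23.9 22.9] 42.5 zmed 76.1
95.63435735509518
```

{"fn": "send_rows", "kwargs": {
  "targets": [
    {"offset": [1.6, -3.5, 0.5], "spin": 0.05},
    {"offset": [3.2, -7, 1], "spin": 0.1},
    {"offset": [4.8, -10.5, 1.5], "spin": 0.15},
    {"offset": [6.4, -14, 2], "spin": 0.2},
    {"offset": [8, -17.5, 2], "spin": 0.25},
    {"offset": [9.6, -21, 2], "spin": 0.3},
    {"offset": [11.2, -24.5, 2], "spin": 0.35},
    {"offset": [12.8, -28, 2], "spin": 0.4}
  ]
}}

```text
time_s: 1.67
eef_pos: [310.2, 210.8, 251.5]
ee_rot: [0.0, -0.025, 1.0, 0.0]
force: [1.3, 0.8, 0.7]
grip_width: 1.001
grip_force: 0.0
```

{"fn": "send_rows", "kwargs": {
  "targets": [
    {"offset": [1.6, -3.5, 0], "spin": 0},
    {"offset": [3.2, -7, 0], "spin": 0},
    {"offset": [4.8, -10.5, 0], "spin": 0},
    {"offset": [6.4, -14, 0], "spin": 0},
    {"offset": [8, -17.5, 0], "spin": 0},
    {"offset": [9.6, -21, 0], "spin": 0},
    {"offset": [11.2, -24.5, 0], "spin": 0},
    {"offset": [12.8, -28, 0], "spin": 0}
  ],
  "grip": 0.5
}}

```text
time_s: 2.33
eef_pos: [438.3, -69.6, 251.4]
ee_rot: [0.0, -0.023, 1.0, -0.0]
force: [0.1, 1.0, 0.3]
grip_width: 0.496
grip_force: 0.0
```

{"fn": "send_rows", "kwargs": {
  "targets": [
    {"offset": [1.6, -3.5, 0], "spin": 0},
    {"offset": [3.2, -7, 0], "spin": 0},
    {"offset": [4.8, -10.5, -0.5], "spin": 0},
    {"offset": [6.4, -14, -1], "spin": 0},
    {"offset": [8, -17.5, -2], "spin": 0},
    {"offset": [9.6, -21, -4], "spin": 0},
    {"offset": [11.2, -24.5, -6], "spin": 0},
    {"offset": [12.4, -28, -8], "spin": -0.01}
  ]
}}

```text
time_s: 3.0
eef_pos: [561.5, -346.0, 172.1]
ee_rot: [0.0, -0.018, 1.0, -0.0]
force: [-0.1, 0.9, 0.3]
grip_width: 0.501
grip_force: 0.0
```

{"fn": "send_rows", "kwargs": {
  "targets": [
    {"offset": [0, 0, 0], "spin": 0},
    {"offset": [0, 0, 0], "spin": 0}
  ]
}}

```text
time_s: 3.17
eef_pos: [560.2, -345.3, 170.3]
ee_rot: [-0.002, -0.017, 1.0, 0.001]
force: [-0.6, 0.8, 0.6]
grip_width: 0.5
grip_force: 0.0
```

```bash
cat >> h.py <<'E'
from scipy.spatial.transform import Rotation as R
def wrist_pts(s,D,uv=None):
    c=ctrl.calibration("wrist"); M=np.array(c["mount"])
    v,u=np.mgrid[:400,:640]
    x=(u-c["cx"])/c["fx"]; y=(v-c["cy"])/c["fy"]; r=np.hypot(x,y); t=np.clip(r,0,1.5)
    k=np.where(r>1e-6,np.tan(t)/np.maximum(r,1e-6),1)
    P=np.stack([x*k*D,y*k*D,D],-1)@M[:3,:3].T+M[:3,3]
    q=s["ee_rot"]; return P@R.from_quat([q[1],q[2],q[3],q[0]]).as_matrix().T+s["eef_pos"]
def wrist_ray(s,uv,z):
    c=ctrl.calibration("wrist"); M=np.array(c["mount"])
    x=(uv[0]-c["cx"])/c["fx"]; y=(uv[1]-c["cy"])/c["fy"]; r=np.hypot(x,y)
    d=np.array([np.sin(r)*x/r,np.sin(r)*y/r,np.cos(r)])
    q=s["ee_rot"]; A=R.from_quat([q[1],q[2],q[3],q[0]]).as_matrix()
    o=A@M[:3,3]+s["eef_pos"]; w=A@M[:3,:3]@d
    return o+w*(z-o[2])/w[2]
E
python3 - <<'E'
from h import *
s=ctrl.sense(); I,D=ctrl.capture("wrist"); save("w1.png",I); np.save("w1D.npy",D)
print(s["eef_pos"],s["ee_rot"],s["joints"],s["grip_width"],ctrl.calibration("wrist"))
P=wrist_pts(s,D); X,Y,Z=P[...,0],P[...,1],P[...,2]; ok=D>0
m=ok&(Z>94)&(Z<112)&(np.hypot(X-562,Y+349)<25)
if m.any(): print("head",m.sum(),cv2.minEnclosingCircle(P[m][:,:2].astype(np.float32)),np.median(Z[m]),P[m].mean(0))
m=ok&(abs(Z-62)<5)&(abs(X-512)<110)&(abs(Y+351)<45); print("rack",cv2.minAreaRect(P[m][:,:2].astype(np.float32)),np.median(Z[m]))
for r in ctrl.place_of("wrist","jig_pin")[:4]: print(r,wrist_ray(s,r["uv"],62))
E
```

```text
[ 560.2264115  -345.30588384  170.31179111] [-0.00153605 -0.01720711  0.99984971  0.00145395] [-7.30041183e-01  6.58922742e-01  1.12634758e+00  4.62706147e-05
  1.36055219e+00 -2.33526325e+00] 0.500261787865034 {'fx': 309.70691628693146, 'fy': 309.70691628693146, 'cx': 314.0471376247814, 'cy': 198.80048222975256, 'mount': array([[-1.53024149e-04, -9.60516930e-01, -2.78221501e-01,
         7.06893004e+01],
       [ 9.99998753e-01, -5.84255496e-04,  1.46704455e-03,
        -3.58968002e-01],
       [-1.57167357e-03, -2.78220929e-01,  9.60515822e-01,
        -1.43425389e+02],
       [ 0.00000000e+00,  0.00000000e+00,  0.00000000e+00,
         1.00000000e+00]])}
head 740 ((562.9362182617188, -350.12225341796875), 11.62153434753418) 102.43253195509337 [ 561.49004391 -349.87171048  101.86057373]
rack ((513.170654296875, -351.7966003417969), (161.30953979492188, 60.78278350830078), 2.4905154705047607) 62.79198658667089
{'uv': [395.8, 206.3], 'conf': 0.97} [ 566.5735191  -273.25415611   62.        ]
{'uv': [215.9, 166.7], 'conf': 0.71} [ 536.45317842 -429.39327469   62.        ]
{'uv': [307.3, 202.1], 'conf': 0.6} [ 565.2145617  -350.52059339   62.        ]
{'uv': [566.1, 176.4], 'conf': 0.2} [528.00509271 -73.76907325  62.        ]
```

View pics/w1.png

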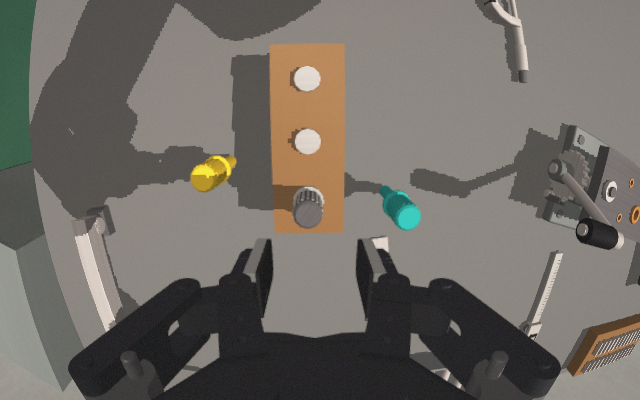

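The wrist view shows the knurled pin at (308,207), between the yellow (213,173) and teal (402,208) look-alikes. Its measured position, (563,-350), agrees with the rack hole. I descend and grip.

{"fn": "send_rows", "kwargs": {
  "targets": [
    {"offset": [0.1, -0.25, -2], "spin": 0},
    {"offset": [0.1, -0.25, -4], "spin": 0},
    {"offset": [0.1, -0.25, -6], "spin": 0},
    {"offset": [0.1, -0.25, -8], "spin": 0},
    {"offset": [0.1, -0.25, -9.5], "spin": 0},
    {"offset": [0.1, -0.25, -10.3], "spin": 0},
    {"offset": [0.1, -0.25, -10.3], "spin": 0},
    {"offset": [0.1, -0.25, -10.3], "spin": 0}
  ]
}}

```text
time_s: 3.93
eef_pos: [562.3, -346.6, 71.7]
ee_rot: [0.001, -0.018, 1.0, -0.001]
force: [0.5, -0.3, 0.3]
grip_width: 0.498
grip_force: 0.0
```

{"fn": "send_rows", "kwargs": {
  "targets": [
    {"offset": [0, 0, 0], "spin": 0},
    {"offset": [0, 0, 0], "spin": 0},
    {"offset": [0, 0, 0], "spin": 0},
    {"offset": [0, 0, 0], "spin": 0},
    {"offset": [0, 0, 0], "spin": 0}
  ],
  "grip": 0,
  "squeeze": 60
}}

```text
time_s: 4.35
eef_pos: [562.5, -347.6, 72.0]
ee_rot: [0.001, -0.018, 1.0, -0.001]
force: [-0.2, -0.9, 7.0]
grip_width: 0.242
grip_force: 58.4
```

{"fn": "send_rows", "kwargs": {
  "targets": [
    {"offset": [0, 0, 1], "spin": 0},
    {"offset": [0, 0, 3], "spin": 0},
    {"offset": [0, 0, 6], "spin": 0},
    {"offset": [0, 0, 9.5], "spin": 0},
    {"offset": [0, 0, 13], "spin": 0},
    {"offset": [0, 0, 16], "spin": 0},
    {"offset": [0, 0, 18], "spin": 0},
    {"offset": [0, 2, 18], "spin": -0.1}
  ]
}}

```text
time_s: 5.02
eef_pos: [562.1, -329.8, 255.2]
ee_rot: [0.003, 0.033, 0.999, -0.003]
force: [-0.3, 0.1, -1.4]
grip_width: 0.24
grip_force: 59.9
```

{"fn": "send_rows", "kwargs": {
  "targets": [
    {"offset": [0, 3, 0], "spin": -0.12},
    {"offset": [0, 6, 0], "spin": -0.24},
    {"offset": [0, 9, 0], "spin": -0.36},
    {"offset": [0, 12, 0], "spin": -0.48},
    {"offset": [0, 15, 0], "spin": -0.6},
    {"offset": [0, 18, 0], "spin": -0.72},
    {"offset": [0, 21, 0], "spin": -0.84},
    {"offset": [0, 24, 0], "spin": -0.96}
  ]
}}

```text
time_s: 5.68
eef_pos: [561.4, -85.2, 250.5]
ee_rot: [-0.0, 0.492, 0.87, 0.0]
force: [-0.3, -0.3, -1.1]
grip_width: 0.238
grip_force: 59.9
```

{"fn": "send_rows", "kwargs": {
  "targets": [
    {"offset": [0, 4, 0], "spin": -0.12},
    {"offset": [0, 8, 0], "spin": -0.24},
    {"offset": [0, 12, 0], "spin": -0.36},
    {"offset": [0, 16, 0], "spin": -0.48},
    {"offset": [0.5, 20, 0], "spin": -0.6},
    {"offset": [1, 23, 0], "spin": -0.73},
    {"offset": [1, 23, 0], "spin": -0.73},
    {"offset": [1, 23, 0], "spin": -0.73}
  ]
}}

```text
time_s: 6.35
eef_pos: [571.4, 145.1, 250.2]
ee_rot: [-0.0, 0.768, 0.64, -0.0]
force: [-0.4, -0.3, -2.1]
grip_width: 0.238
grip_force: 59.9
```

```bash
python3 - <<'E'
from h import *
s=ctrl.sense(); I,D=ctrl.capture("wrist"); save("w2.png",I); np.save("w2D.npy",D)
print(s["eef_pos"],s["ee_rot"],s["joints"],s["grip_width"],s["force"])
q=s["ee_rot"]; A=R.from_quat([q[1],q[2],q[3],q[0]]).as_matrix(); print("yaw y",np.arctan2(A[1,1],A[0,1]))
P=wrist_pts(s,D); X,Y,Z=P[...,0],P[...,1],P[...,2]; ok=D>0
m=ok&(abs(Z-83)<4)&(abs(X-549)<80)&(abs(Y-56)<115); print("plate",m.sum(),cv2.minAreaRect(P[m][:,:2].astype(np.float32)),np.median(Z[m]))
for n,z in (("bush_mouth",87),("lever_grip",143),("lever_axis",36),("ratchet_wheel",36),("jig_plate",67),("jig",0)):
    for r in ctrl.place_of("wrist",n)[:3]: print(n,r,wrist_ray(s,r["uv"],z))
m=ok&(Z>142)&(Z<165)&(abs(X-563)<60)&(abs(Y+96)<60)
if m.any(): print("handle",cv2.minAreaRect(P[m][:,:2].astype(np.float32)))
E
```

```text
[571.37775699 145.09075402 250.16891492] [-1.73948955e-04  7.68114940e-01  6.40311958e-01 -7.44750789e-05] [5.00074771e-02 4.45907999e-01 1.25904035e+00 1.90190886e-04
 1.43697247e+00 2.30969703e-01] 0.23849776339210033 [-0.40390471 -0.2866941  -2.09502813]
yaw y -0.18098761376508482
plate 4991 ((545.948974609375, 46.350013732910156), (208.45828247070312, 90.39494323730469), 79.51447296142578) 83.8700025295976
bush_mouth {'uv': [316.0, 247.4], 'conf': 0.47} [560.15039659  72.84454594  87.        ]
bush_mouth {'uv': [173.3, 59.5], 'conf': 0.45} [450.9567994  302.31107322  87.        ]
lever_axis {'uv': [310.0, 334.8], 'conf': 0.94} [521.43437125 -93.02407404  36.        ]
lever_axis {'uv': [455.8, 238.6], 'conf': 0.32} [744.08522483  23.18615561  36.        ]
jig {'uv': [309.9, 231.2], 'conf': 0.67} [549.45918026  58.32933038   0.        ]
```

View pics/w2.png

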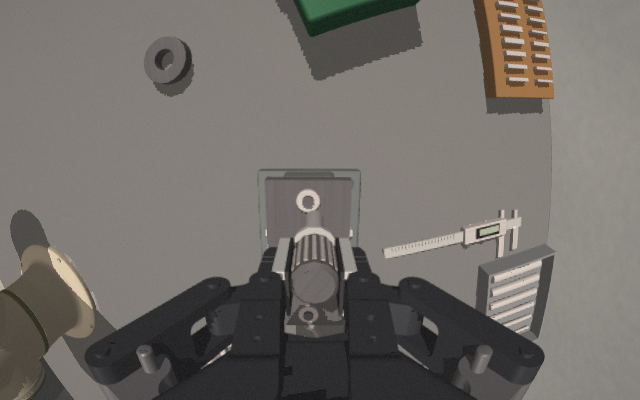

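This view looks towards +y, and the held pin at (315,265) hides the bush. I step to the -y side and look again.

{"fn": "send_rows", "kwargs": {
  "targets": [
    {"offset": [-0.3, -3.5, 0], "spin": 0},
    {"offset": [-0.7, -7.5, 0], "spin": 0},
    {"offset": [-1.5, -11.5, 0], "spin": 0},
    {"offset": [-2, -14, 0], "spin": 0},
    {"offset": [-2.3, -15, 0], "spin": 0},
    {"offset": [-2.3, -15, 0], "spin": 0},
    {"offset": [-2.3, -15, 0], "spin": 0}
  ]
}}

```text
time_s: 7.28
eef_pos: [548.9, -6.8, 250.3]
ee_rot: [-0.0, 0.769, 0.639, 0.0]
force: [0.2, 0.7, -1.6]
grip_width: 0.238
grip_force: 59.9
```

```bash
python3 - <<'E'
from h import *
s=ctrl.sense(); I,D=ctrl.capture("wrist"); save("w3.png",cv2.resize(I[80:330,170:470],(720,600))); np.save("w3D.npy",D); np.save("w3I.npy",I)
print(s["eef_pos"],s["force"])
P=wrist_pts(s,D); X,Y,Z=P[...,0],P[...,1],P[...,2]; ok=D>0
m=ok&(abs(Z-83)<4)&(abs(X-549)<80)&(abs(Y-56)<115); print("plate",m.sum(),cv2.minAreaRect(P[m][:,:2].astype(np.float32)),np.median(Z[m]))
for n,z in (("bush_mouth",87),("jig_plate",67)):
    for r in ctrl.place_of("wrist",n)[:3]: print(n,r,wrist_ray(s,r["uv"],z))
for r in ctrl.place_of("wrist","jig_pin")[:2]: print("pin",r,wrist_ray(s,r["uv"],s["eef_pos"][2]-10)-s["eef_pos"])
# bronze pixels
H=cv2.cvtColor(I,cv2.COLOR_RGB2HSV); b=ok&(H[...,0]<18)&(H[...,1]>110)&(H[...,2]>80)&(Z>80)&(Z<95)&(abs(X-562)<25)&(abs(Y-72)<25)
print("bronze",b.sum(), cv2.minEnclosingCircle(P[b][:,:2].astype(np.float32)) if b.any() else 0, np.median(Z[b]))
vv,uu=np.nonzero(b); print(uu.min(),uu.max(),vv.min(),vv.max())
E
```

```text
[548.8608107   -6.76477979 250.27378978] [ 0.20893362  0.7340709  -1.64084879]
plate 14707 ((547.918701171875, 57.0661735534668), (186.28627014160156, 91.13566589355469), 79.27479553222656) 84.06093491145745
bush_mouth {'uv': [318.5, 105.0], 'conf': 0.67} [567.20703916  68.3862277   87.        ]
bush_mouth {'uv': [307.4, 118.2], 'conf': 0.4} [554.14341356  57.52337209  87.        ]
jig_plate {'uv': [305.6, 121.9], 'conf': 0.64} [551.06976778  53.7187403   67.        ]
pin {'uv': [316.5, 247.1], 'conf': 0.58} [  1.1134711   -1.44398886 -10.        ]
bronze 334 ((562.0819091796875, 68.05848693847656), 12.489444732666016) 87.71221025145331
302 325 94 118
```

View pics/w3.png

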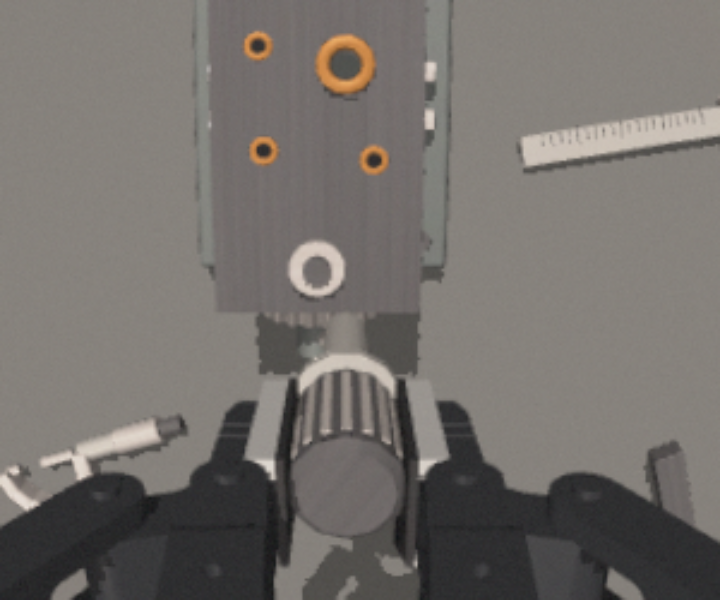

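The crop shows the large bush at crop pixel (345,63), and depth gives its rim circle at (562.1, 68.1) with the correct 12.5 mm radius. I measure the held pin with the same camera, so that any bias cancels.

```bash
python3 - <<'E'
from h import *
s=ctrl.sense(); D=np.load("w3D.npy")
P=wrist_pts(s,D); q=s["ee_rot"]; A=R.from_quat([q[1],q[2],q[3],q[0]]).as_matrix()
L=(P-s["eef_pos"])@A   # tool frame
ok=(D>0)&(abs(L[...,1])<10.5+3)&(abs(L[...,0])<20)
z=L[...,2]
print(np.histogram(z[ok],bins=np.arange(-60,80,5)))
zt=np.percentile(z[ok&(z<0)],5);print("top",zt)
m=ok&(abs(z-zt)<3)&(np.hypot(L[...,0],L[...,1])<13.5)
print("headtop",m.sum(),cv2.minEnclosingCircle(L[m][:,:2].astype(np.float32)),np.median(z[m]), L[m].mean(0), L[m].min(0),L[m].max(0))
for a,b in((12,22),(22,32),(32,42),(42,52),(52,62)):
    m=(D>0)&(z>a)&(z<b)&(abs(L[...,1])<16)&(abs(L[...,0])<25)
    if m.sum()>5: print(a,b,m.sum(),"x",np.percentile(L[m][:,0],[2,98]),"y",np.percentile(L[m][:,1],[2,98]))
print("bush tool", (np.array([562.1,68.1,87])-s["eef_pos"])@A)
E
```

```text
(array([  88,  128,  229,  131,  598, 1326,  838,  310,  319,  269,  250,
        187,  123,  279,    0,    0,    0,   10,   45,   48,   44,   48,
         42,    1,    0,    0,    0]), array([-60, -55, -50, -45, -40, -35, -30, -25, -20, -15, -10,  -5,   0,
         5,  10,  15,  20,  25,  30,  35,  40,  45,  50,  55,  60,  65,
        70,  75]))
top -102.47476192245274
headtop 7 ((11.744990348815918, 0.20465660095214844), 6.0741376876831055) -99.55635689334724 [ 11.91996046   1.5996017  -99.56726483] [ 11.6521805   -5.86937628 -99.73879341] [ 12.66173131   6.2786892  -99.48254433]
22 32 28 x [3.62249109 5.71758916] y [-4.51724892  3.86302767]
32 42 91 x [1.60298122 5.79665036] y [-5.5419064   4.88231503]
42 52 90 x [0.199042   5.79429309] y [-5.94404652  5.16478203]
52 62 29 x [1.85862072e-03 5.93738707e+00] y [-5.74372394  4.96528466]
bush tool [ 74.94417084  -0.38742882 163.06882121]
```

{"fn": "send_rows", "kwargs": {
  "targets": [
    {"offset": [0.6, 3.5, 0], "spin": 0},
    {"offset": [1.2, 6.5, 0], "spin": 0},
    {"offset": [1.36, 7.45, -2], "spin": 0},
    {"offset": [1.36, 7.45, -5], "spin": 0},
    {"offset": [1.36, 7.45, -7.5], "spin": 0},
    {"offset": [1.36, 7.45, -8.5], "spin": 0},
    {"offset": [1.36, 7.45, -8.5], "spin": 0},
    {"offset": [1.36, 7.45, -8.5], "spin": 0}
  ]
}}

```text
time_s: 8.15
eef_pos: [562.8, 67.9, 166.0]
ee_rot: [0.0, 0.769, 0.64, 0.0]
force: [1.3, -0.0, -0.2]
grip_width: 0.241
grip_force: 59.9
```

{"fn": "send_rows", "kwargs": {
  "targets": [
    {"offset": [0, 0, 0], "spin": 0},
    {"offset": [0, 0, 0], "spin": 0},
    {"offset": [0, 0, 0], "spin": 0}
  ]
}}

```text
time_s: 8.4
eef_pos: [562.9, 67.5, 166.3]
ee_rot: [0.001, 0.769, 0.64, 0.001]
force: [-0.3, -0.5, -1.7]
grip_width: 0.238
grip_force: 59.9
```

```bash
python3 - <<'E'
from h import *
s=ctrl.sense(); I,D=ctrl.capture("wrist"); save("w4.png",cv2.resize(I[150:330,200:430],(736,576)))
print(s["time_s"],s["eef_pos"],s["force"])
P=wrist_pts(s,D); X,Y,Z=P[...,0],P[...,1],P[...,2]; ok=D>0
q=s["ee_rot"]; A=R.from_quat([q[1],q[2],q[3],q[0]]).as_matrix(); L=(P-s["eef_pos"])@A
H=cv2.cvtColor(I,cv2.COLOR_RGB2HSV); b=ok&(H[...,0]<18)&(H[...,1]>110)&(H[...,2]>60)&(Z>80)&(Z<95)&(abs(X-562)<25)&(abs(Y-68)<25)
if b.any(): print("bronze",b.sum(),cv2.minEnclosingCircle(P[b][:,:2].astype(np.float32)),np.median(Z[b]),L[b].min(0),L[b].max(0))
for a,b in((22,32),(32,42),(42,52),(52,62)):
    z=L[...,2]; m=ok&(z>a)&(z<b)&(abs(L[...,1])<10)&(abs(L[...,0])<12)
    if m.sum()>5: print(a,b,m.sum(),"x",np.percentile(L[m][:,0],[2,98]),"y",np.percentile(L[m][:,1],[2,98]))
s=ctrl.sense();print(s["eef_pos"])
E
```

```text
8.4 [562.8974597   67.54500254 166.31011863] [-0.2928538  -0.53943732 -1.73341688]
bronze 469 ((561.9448852539062, 67.69285583496094), 12.680808067321777) 87.53601076554688 [ -9.01037777 -12.94778461  76.17296958] [12.39286607 11.42440229 85.73408184]
22 32 27 x [3.6661754  5.91594402] y [-4.52417333  3.88361899]
32 42 95 x [1.55050021 5.71145949] y [-5.60078766  4.97030247]
42 52 86 x [0.46884535 5.78618281] y [-5.93531341  5.16664807]
52 62 28 x [0.38884474 5.81881552] y [-5.74832949  4.97353378]
[562.75433707  67.55810189 166.0258938 ]
```

View pics/w4.png

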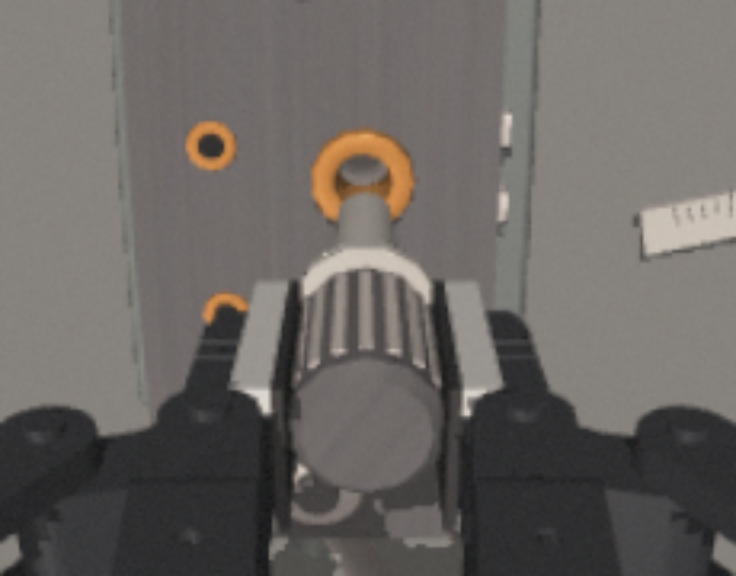

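The crop shows the nose poised just above the bush, with both near column 363. The remaining lateral error is about 0.4 mm. I go down into the bush.

{"fn": "send_rows", "kwargs": {
  "targets": [
    {"offset": [-0.04, 0, -1], "spin": 0},
    {"offset": [-0.04, 0, -2], "spin": 0},
    {"offset": [-0.04, 0, -2.8], "spin": 0},
    {"offset": [-0.04, 0, -3.5], "spin": 0},
    {"offset": [-0.04, 0, -3.5], "spin": 0}
  ]
}}

```text
time_s: 8.87
eef_pos: [561.7, 67.7, 128.3]
ee_rot: [-0.001, 0.769, 0.639, -0.0]
force: [2.1, 0.8, -2.1]
grip_width: 0.24
grip_force: 59.6
```

{"fn": "send_rows", "kwargs": {
  "targets": [
    {"offset": [0, 0, -0.7], "spin": 0},
    {"offset": [0, 0, -1.4], "spin": 0},
    {"offset": [0, 0, -2.1], "spin": 0},
    {"offset": [0, 0, -2.5], "spin": 0},
    {"offset": [0, 0, -2.5], "spin": 0}
  ]
}}

```text
time_s: 9.28
eef_pos: [561.8, 67.7, 104.1]
ee_rot: [-0.0, 0.769, 0.64, -0.0]
force: [1.8, 1.8, -4.3]
grip_width: 0.238
grip_force: 59.9
```

{"fn": "send_rows", "kwargs": {
  "targets": [
    {"offset": [0, 0, -0.3], "spin": 0},
    {"offset": [0, 0, -0.6], "spin": 0},
    {"offset": [0, 0, -0.7], "spin": 0},
    {"offset": [0, 0, -0.7], "spin": 0}
  ]
}}

```text
time_s: 9.62
eef_pos: [562.0, 67.6, 97.9]
ee_rot: [-0.0, 0.769, 0.64, -0.0]
force: [1.8, 1.1, -1.6]
grip_width: 0.238
grip_force: 59.9
```

{"fn": "send_rows", "kwargs": {
  "targets": [
    {"offset": [0, 0, -0.1], "spin": 0},
    {"offset": [0, 0, -0.2], "spin": 0},
    {"offset": [0, 0, -0.2], "spin": 0}
  ]
}}

```text
time_s: 9.87
eef_pos: [562.1, 67.6, 97.2]
ee_rot: [0.0, 0.769, 0.64, 0.0]
force: [-2.8, 0.9, 8.7]
grip_width: 0.238
grip_force: 61.0
```

{"fn": "send_rows", "kwargs": {
  "targets": [
    {"offset": [0, 0, -0.1], "spin": 0},
    {"offset": [0, 0, -0.1], "spin": 0}
  ]
}}

```text
time_s: 10.03
eef_pos: [562.2, 67.7, 97.2]
ee_rot: [0.0, 0.769, 0.64, 0.0]
force: [-6.2, 0.7, 16.5]
grip_width: 0.242
grip_force: 62.0
```

{"fn": "send_rows", "kwargs": {
  "targets": [
    {"offset": [0, 0, 0.1], "spin": 0},
    {"offset": [0, 0, 0.1], "spin": 0},
    {"offset": [0, 0, 0.1], "spin": 0},
    {"offset": [0, 0, 0.1], "spin": 0}
  ],
  "grip": 0.55
}}

```text
time_s: 10.37
eef_pos: [561.9, 67.6, 95.9]
ee_rot: [-0.0, 0.769, 0.64, -0.0]
force: [0.1, 0.4, -0.0]
grip_width: 0.551
grip_force: 0.0
```

{"fn": "send_rows", "kwargs": {
  "targets": [
    {"offset": [0, 0, 1], "spin": 0},
    {"offset": [0, 0, 3], "spin": 0},
    {"offset": [0, 0, 6], "spin": 0},
    {"offset": [0, 0, 9.5], "spin": 0},
    {"offset": [0, 0, 12], "spin": 0},
    {"offset": [-0.3, -3.5, 13], "spin": 0},
    {"offset": [-0.9, -7, 13], "spin": 0},
    {"offset": [-1.5, -10, 13], "spin": 0}
  ]
}}

```text
time_s: 11.03
eef_pos: [546.9, -33.9, 227.6]
ee_rot: [0.001, 0.769, 0.64, 0.0]
force: [0.9, 0.0, -0.7]
grip_width: 0.549
grip_force: 0.0
```

{"fn": "send_rows", "kwargs": {
  "targets": [
    {"offset": [-0.5, -4, 0], "spin": 0},
    {"offset": [-1, -8, 0], "spin": 0},
    {"offset": [-1.5, -12, 0], "spin": 0},
    {"offset": [-1.5, -13.5, 0], "spin": 0},
    {"offset": [-1.5, -13.5, 0], "spin": 0},
    {"offset": [-1.5, -13.5, 0], "spin": 0}
  ]
}}

```text
time_s: 11.53
eef_pos: [532.0, -167.4, 226.3]
ee_rot: [-0.0, 0.769, 0.639, 0.0]
force: [-1.1, 0.0, 0.3]
grip_width: 0.55
grip_force: 0.0
```

```bash
python3 - <<'E'
from h import *
s=ctrl.sense(); I,D=ctrl.capture("wrist"); save("w5.png",I)
print(s["time_s"],s["eef_pos"],s["force"],s["joints"])
P=wrist_pts(s,D); X,Y,Z=P[...,0],P[...,1],P[...,2]; ok=D>0
m=ok&(abs(Z-83)<4)&(abs(X-549)<80)&(abs(Y-56)<115); print("plate",m.sum(),cv2.minAreaRect(P[m][:,:2].astype(np.float32)),np.median(Z[m]))
m=ok&(Z>120)&(Z<135)&(np.hypot(X-562,Y-68)<20); print("pin head",m.sum(),P[m].mean(0) if m.any() else 0, Z[m].max() if m.any() else 0)
m=ok&(Z>135)&(Z<165)&(abs(X-563)<50)&(abs(Y+96)<50); print("handle",m.sum(),cv2.minAreaRect(P[m][:,:2].astype(np.float32)), np.percentile(Z[m],98)) if m.any() else 0
for n,z in (("lever_grip",143),("lever_axis",36)):
    for r in ctrl.place_of("wrist",n)[:2]: print(n,r,wrist_ray(s,r["uv"],z))
E
```

```text
11.5333 [ 531.96963175 -167.39014521  226.3255282 ] [-1.1083021   0.00536028  0.34904001] [-5.15102009e-01  3.88799085e-01  1.40466283e+00  3.64620964e-04
  1.34832039e+00 -3.30926471e-01]
plate 4396 ((532.7362670898438, -20.55011749267578), (72.25483703613281, 91.70795440673828), 77.01493835449219) 84.09830359555369
pin head 0 0 0
handle 2662 ((563.2896118164062, -94.73594665527344), (69.81510925292969, 22.12248420715332), 78.19300842285156) 154.9751235079679
lever_grip {'uv': [336.9, 109.3], 'conf': 0.59} [561.45645308 -99.23885396 143.        ]
lever_grip {'uv': [176.2, 163.1], 'conf': 0.3} [ 430.8346662  -113.48096612  143.        ]
```

View pics/w5.png

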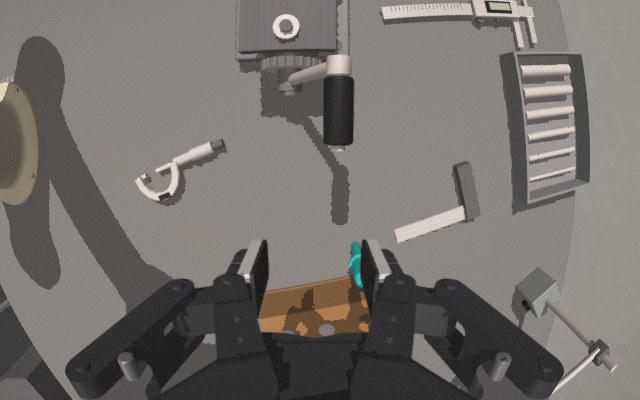

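The handle is at (338,110), and its estimated centre agrees with the geometry, about (562,-99,143). I move above it and check the pin from there.

{"fn": "send_rows", "kwargs": {
  "targets": [
    {"offset": [1.5, 3.3, 0], "spin": 0},
    {"offset": [2.9, 6.4, 0], "spin": 0},
    {"offset": [3.02, 6.8, -1], "spin": 0},
    {"offset": [3.02, 6.8, -1.5], "spin": 0},
    {"offset": [3.02, 6.8, -1.5], "spin": 0}
  ]
}}

```text
time_s: 12.1
eef_pos: [561.6, -98.5, 209.8]
ee_rot: [-0.001, 0.768, 0.64, -0.001]
force: [0.1, 1.7, -0.3]
grip_width: 0.552
grip_force: 0.0
```

```bash
python3 - <<'E'
from h import *
s=ctrl.sense(); I,D=ctrl.capture("wrist"); save("w6.png",I)
print(s["time_s"],s["eef_pos"],s["force"])
P=wrist_pts(s,D); X,Y,Z=P[...,0],P[...,1],P[...,2]; ok=D>0
m=ok&(Z>118)&(Z<140)&(np.hypot(X-562,Y-68)<20); print("pin head",m.sum(),P[m].mean(0), np.percentile(Z[m],[5,50,95]))
m=ok&(abs(Z-83)<4)&(abs(X-549)<80)&(abs(Y-56)<115); print("plate",cv2.minAreaRect(P[m][:,:2].astype(np.float32)),np.median(Z[m]))
q=s["ee_rot"]; A=R.from_quat([q[1],q[2],q[3],q[0]]).as_matrix(); L=(P-s["eef_pos"])@A
m=ok&(Z>130)&(Z<160)&(abs(L[...,1])<18)&(abs(L[...,0])<40); print("handle",m.sum(),L[m].min(0),L[m].max(0))
E
```

```text
12.1 [561.60094127 -98.4973497  209.78109104] [ 0.13912724  1.68986155 -0.34369526]
pin head 207 [560.98024186  58.55605851 124.94267191] [119.09500946 125.93932921 128.81055241]
plate ((539.392578125, 13.668327331542969), (142.36976623535156, 90.67747497558594), 78.83203125) 84.16040755847985
handle 2721 [-30.58711446 -10.27352754  54.18163175] [38.67618957 12.30699484 79.50130004]
```

View pics/w6.png

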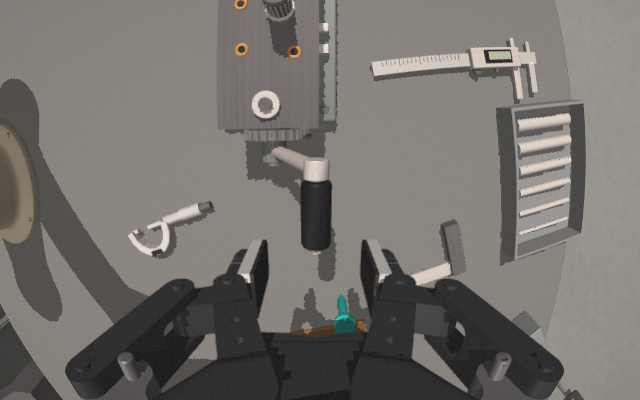

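The pin stands home at (278,10), its head top at 128 mm. The handle at (316,212) lies between the fingers in tool y. I go down and grip it.

{"fn": "send_rows", "kwargs": {
  "targets": [
    {"offset": [0.08, 0, -2], "spin": 0},
    {"offset": [0.08, 0, -4.5], "spin": 0},
    {"offset": [0.08, 0, -7], "spin": 0},
    {"offset": [0.08, 0, -8.2], "spin": 0},
    {"offset": [0.08, 0, -8.6], "spin": 0},
    {"offset": [0.08, 0, -8.6], "spin": 0},
    {"offset": [0.08, 0, -8.6], "spin": 0}
  ]
}}

```text
time_s: 12.73
eef_pos: [563.4, -100.0, 126.2]
ee_rot: [0.001, 0.769, 0.639, 0.0]
force: [-0.0, -1.2, -0.1]
grip_width: 0.552
grip_force: 0.0
```

{"fn": "send_rows", "kwargs": {
  "targets": [
    {"offset": [0, 0, 0], "spin": 0},
    {"offset": [0, 0, 0], "spin": 0},
    {"offset": [0, 0, 0], "spin": 0},
    {"offset": [0, 0, 0], "spin": 0},
    {"offset": [0, 0, 0], "spin": 0},
    {"offset": [0, 0, 0], "spin": 0}
  ],
  "grip": 0,
  "squeeze": 60
}}

```text
time_s: 13.23
eef_pos: [562.6, -99.5, 126.2]
ee_rot: [0.0, 0.769, 0.64, -0.0]
force: [-5.7, -0.3, 6.0]
grip_width: 0.232
grip_force: 58.4
```

{"fn": "send_rows", "kwargs": {
  "targets": [
    {"offset": [-0.42, 0.08, 0.16], "spin": 0},
    {"offset": [-0.85, 0.16, 0.3], "spin": 0},
    {"offset": [-0.85, 0.16, 0.3], "spin": 0}
  ]
}}

```text
time_s: 13.48
eef_pos: [555.6, -98.3, 128.9]
ee_rot: [0.002, 0.769, 0.639, 0.001]
force: [9.0, -1.6, -6.0]
grip_width: 0.231
grip_force: 59.2
```

{"fn": "send_rows", "kwargs": {
  "targets": [
    {"offset": [-0.42, 0.08, 0.13], "spin": 0},
    {"offset": [-0.84, 0.16, 0.24], "spin": 0},
    {"offset": [-0.84, 0.16, 0.24], "spin": 0}
  ]
}}

```text
time_s: 13.73
eef_pos: [546.9, -96.6, 131.5]
ee_rot: [0.002, 0.769, 0.639, 0.001]
force: [5.3, -3.2, -4.4]
grip_width: 0.238
grip_force: 59.8
```

{"fn": "send_rows", "kwargs": {
  "targets": [
    {"offset": [-0.44, 0.08, 0.1], "spin": 0},
    {"offset": [-0.88, 0.16, 0.16], "spin": 0},
    {"offset": [-1.32, 0.25, 0.22], "spin": 0},
    {"offset": [-1.75, 0.33, 0.27], "spin": 0},
    {"offset": [-1.75, 0.33, 0.27], "spin": 0}
  ]
}}

```text
time_s: 14.15
eef_pos: [529.4, -93.3, 134.5]
ee_rot: [0.002, 0.769, 0.639, 0.001]
force: [5.4, -1.3, 0.7]
grip_width: 0.239
grip_force: 60.0
```

{"fn": "send_rows", "kwargs": {
  "targets": [
    {"offset": [-0.45, 0.08, 0.02], "spin": 0},
    {"offset": [-0.9, 0.17, 0.02], "spin": 0},
    {"offset": [-0.9, 0.17, 0.02], "spin": 0}
  ]
}}

```text
time_s: 14.4
eef_pos: [521.3, -91.8, 134.7]
ee_rot: [0.003, 0.769, 0.639, 0.002]
force: [11.2, -1.5, -2.2]
grip_width: 0.233
grip_force: 59.9
```

{"fn": "send_rows", "kwargs": {
  "targets": [
    {"offset": [-0.44, 0.08, -0.01], "spin": 0},
    {"offset": [-0.88, 0.17, -0.03], "spin": 0},
    {"offset": [-0.88, 0.17, -0.03], "spin": 0}
  ]
}}

```text
time_s: 14.65
eef_pos: [512.0, -90.0, 134.6]
ee_rot: [0.002, 0.769, 0.639, 0.001]
force: [4.7, -1.1, 2.8]
grip_width: 0.235
grip_force: 60.3
```

{"fn": "send_rows", "kwargs": {
  "targets": [
    {"offset": [-0.44, 0.08, -0.05], "spin": 0},
    {"offset": [-0.88, 0.16, -0.12], "spin": 0},
    {"offset": [-1.32, 0.25, -0.2], "spin": 0},
    {"offset": [-1.75, 0.33, -0.3], "spin": 0},
    {"offset": [-1.75, 0.33, -0.3], "spin": 0}
  ]
}}

```text
time_s: 15.07
eef_pos: [494.5, -86.7, 131.8]
ee_rot: [0.003, 0.769, 0.639, 0.001]
force: [5.7, 0.0, 6.0]
grip_width: 0.236
grip_force: 60.5
```

{"fn": "send_rows", "kwargs": {
  "targets": [
    {"offset": [-0.45, 0.08, -0.12], "spin": 0},
    {"offset": [-0.9, 0.17, -0.26], "spin": 0},
    {"offset": [-0.9, 0.17, -0.26], "spin": 0}
  ]
}}

```text
time_s: 15.32
eef_pos: [486.6, -85.3, 129.5]
ee_rot: [0.004, 0.769, 0.639, 0.002]
force: [10.3, -1.0, 3.1]
grip_width: 0.237
grip_force: 60.5
```

{"fn": "send_rows", "kwargs": {
  "targets": [
    {"offset": [-0.42, 0.08, -0.16], "spin": 0},
    {"offset": [-0.84, 0.16, -0.33], "spin": 0},
    {"offset": [-0.84, 0.16, -0.33], "spin": 0}
  ]
}}

```text
time_s: 15.57
eef_pos: [477.4, -83.5, 126.3]
ee_rot: [0.003, 0.769, 0.639, 0.002]
force: [2.5, -0.1, 9.2]
grip_width: 0.235
grip_force: 61.1
```

{"fn": "send_rows", "kwargs": {
  "targets": [
    {"offset": [-0.4, 0.08, -0.2], "spin": 0},
    {"offset": [-0.8, 0.15, -0.4], "spin": 0},
    {"offset": [-1.2, 0.23, -0.62], "spin": 0},
    {"offset": [-1.2, 0.23, -0.62], "spin": 0}
  ]
}}

```text
time_s: 15.9
eef_pos: [464.4, -81.0, 119.8]
ee_rot: [0.002, 0.769, 0.64, 0.001]
force: [-2.2, -0.2, 11.2]
grip_width: 0.232
grip_force: 61.4
```

{"fn": "send_rows", "kwargs": {
  "targets": [
    {"offset": [-0.22, 0.04, -0.06], "spin": 0},
    {"offset": [-0.42, 0.08, -0.14], "spin": 0},
    {"offset": [-0.42, 0.08, -0.14], "spin": 0},
    {"offset": [-0.42, 0.08, -0.14], "spin": 0}
  ]
}}

```text
time_s: 16.23
eef_pos: [461.4, -80.4, 118.1]
ee_rot: [0.003, 0.769, 0.639, 0.002]
force: [5.0, -1.4, 4.0]
grip_width: 0.238
grip_force: 60.6
```

```bash
python3 - <<'E'
from h import *
ctrl.capture("top"); 
I,D=ctrl.capture("wrist"); s=ctrl.sense()
p=s["eef_pos"]; d=p-np.array([562.6,-99.5,126.2]); x=43.09+d[0]*.9826-d[1]*.186; z=106.62+d[2]
print(p,s["force"],s["grip_force"],s["grip_width"],"q",.384-np.arctan2(x,z),np.hypot(x,z))
P=wrist_pts(s,D); X,Y,Z=P[...,0],P[...,1],P[...,2]; ok=D>0
m=ok&(Z>66)&(Z<80)&(abs(X-545)<50)&(Y>-20)&(Y<70); print("plate z",m.sum(),np.median(Z[m]))
save("w7.png",I)
E
```

```text
[461.45163422 -80.44272314 118.17559675] [ 6.16572773 -0.69653906  4.76796368] 60.590824484825134 0.2353219559591964 q 0.9295173923171707 115.33551430958393
plate z 14382 74.8075787124147
```

View pics/w7.png

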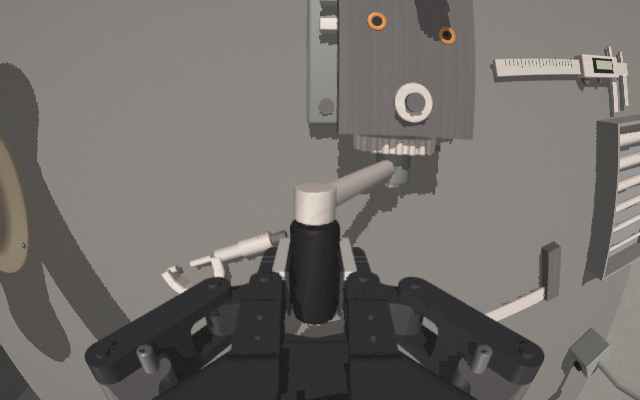

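The handle at (315,262) is held, and the plate has dropped 9.3 mm, which is three clicks. The estimated q is 0.93 rad and the tangential pull about 7.7 N, so it is resting in the third notch. After a last check of the pin I hand the job in.

```bash
python3 - <<'E'
from h import *
I,D=ctrl.capture("scene"); P=cloud("scene",D); m=(D>0)&(np.hypot(P[...,0]-563,P[...,1]-69)<12)&(P[...,2]>95)
top=np.percentile(P[m][:,2],95) if m.any() else None
print(m.sum(),top,P[m].mean(0) if m.any() else 0)
if top and 112<top<122: print(ctrl.finish_job())
E
```

```text
52 116.61381018365837 [565.78853254  65.01431748 110.50708004]
the job is handed in; nothing more can be done
None
```

The jig pin is home on its collar in the large bush and released. The lever was still held at the third click when I handed the job in: the plate was down 9.3 mm and the pull about 7.7 N.

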